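# Sort a stack of stripped bicycle parts into their stock bins

### The arm

A 6-joint arm with a two-finger parallel gripper is mounted at the origin on the work surface. World frame = base frame: x ahead of the robot, y to its left, z up, the work surface at z = 0. Lengths are in m, angles in rad, forces in N, time in s.
With the tool pointing down it reaches from about 0.275 to 0.825 m from the base axis. Payload 5.2 kg.
Tool frame: the origin (TCP) lies on the centre line of the jaws, within the pads' length; the fingertips stand 25 mm ahead of it and the grasp point (between the pads) lies 6 mm ahead of it (manip.tips_ahead is the distance from the TCP to the fingertips, in m); y points along the fingers, z is the direction in which the jaws open and shut, and the axes are right-handed (so a half turn about y gives the same grasp; the last joint's range is limited). The gripper opens to 93 mm and grips with 3 to 60 N. Pads are 15 mm wide; open, the fingers measure 128 mm over their backs; the gripper's body (75 mm by 188 mm) begins 65 mm behind the grasp point.
Start: joints at [1.071, 0.259, 1.535, -0, 1.348, -0.203], TCP at [0.161, 0.526, 0.244] pointing down, gripper open.
Joint ranges: [-3.14, 3.14], [-0.91, 2.08], [0.19, 2.58], [-1.22, 4.36], [0.22, 2.71], [-3.12, 3.12]. Speed limits (rad/s): [2.57, 2.57, 3.14, 3.14, 3.14, 3.14].

### API

Orientations are given as a unit quaternion [w, x, y, z].
In Python, from rig import manip gives the robot as it stands.
- The arm moves only by the tool play_rows, never from a script. Its argument "deltas" is a list that holds one entry, the list of rows, each a list of 7 numbers: the shift along the tool's x, y, z in m, then the turn, a rotation vector about the tool's x, y, z in rad, then the finger opening in m, from 0 to 0.093. A call has 1 to 12 rows; each row is the pose to reach, as a shift and turn from the pose commanded when the call began, along the tool's axes at that moment; what a row does not reach only later rows make up. A row lasts 1/8 s, in which the tool goes at most 62.5 mm and 10.7 degrees, less where a joint would pass 70% of its speed; a pose out of reach is approached as far as the arm can. A call with a gripper value outside its range is refused whole. The fingers move at their own pace and stop on an object; the grip force is fixed at half the most. Time passes only in rows, so rows that repeat a pose let the fingers close. It gives the time, the measured TCP pose, the force and the opening at its end, in the units of the state.
- manip.observe(): the state, without advancing time (a new reading comes with each control period).
- manip.get_image(name): name is "scene" or "top"; returns the picture (400x640x3 uint8, blue, green, red); there is no depth.
- manip.calibration(name): a dict with "fx", "fy", "cx", "cy" (pixels), "rvec" (rotation vector, rad) and "tvec" (3), from world to camera coordinates, as OpenCV has them. Camera axes: x right, y down, z forward; pixel columns grow to the right and rows downward; lengths in m; the calibration is good to about 2 mm. A picture is of the moment at which its call begins. calibration takes no time and is no camera call.
- manip.sign_off(): hands the job in, once; it reports no verdict.
The state is a dict: "time_s": time; "qpos": joint angles; "joint_vel": joint speeds; "joint_torque": joint torques, N m; "tool_pos": TCP position; "ee_rot": TCP orientation; "force": force on the tool from outside, world axes, zero at the start; "moment": the same for the moment, N m; "gripper_width": finger opening in m.
Only numpy, scipy, OpenCV 4.12 (cv2) and the standard library are available. Lean on these libraries where they do the work, as an engineer would, in place of code of your own. Each camera call takes 0.05 s, during which the arm holds its last target.

### The job

These used parts came off a bike and were left in a stack on the bench. Take the stack apart from the top down and put each part away in the blue bin that already holds parts of its kind: set it down, do not drop it, flat on the empty floor at the front of the bin and the same way up as it lay in the stack. Leave the open grease tin and the oil bottle standing where they are.

Things in the scene. Friction and masses are not known exactly. Their poses are not given: they have to be found in the camera images.
- bearing: topmost in the stack: a shielded steel ball bearing, 28 mm outside diameter, 8 mm high, about 22 g, lying flat on the end of the cup's threaded neck; origin at the centre of its underside, z up.
- cup: second in the stack: a bottom-bracket cup standing flange down on the freewheel; dark notched flange 44 mm diameter, from 0 to 11 mm high, then a bare aluminium threaded neck of 34 mm diameter up to 23 mm; about 60 g; origin at the centre of its underside, z up.
- freewheel: third in the stack: a steel single-speed freewheel, 13 teeth, lying flat on the pedal; toothed rim 57 mm diameter from 2 to 6 mm high, round body 48 mm diameter from 0 to 15 mm, core of 40 mm diameter up to 16 mm; about 160 g; origin at the centre of its underside, z up.
- pedal: bottom of the stack, flat on the bench: a bicycle pedal with two black rubber treads; body 86 mm along x, 58 mm wide along y (flat sides), 24 mm high; its spindle, up to 17 mm thick, sticks out on the +x side to 67 mm from the origin at half height; about 180 g; origin at the centre of the body's underside, z up.
- bin_bearing: blue open-fronted bin, fixed, 230 long (x) x 145 wide (y); origin: centre of its underside, +x from open front to back. Floor 4 thick, walls 3.5. Front lip and sides to x=0 are 35 high; sides then rise at 45 deg to 95, as the back. Beyond x=+40 it holds fixed stock: eight such bearings (20 high); the floor before it (x -111 to 40, y +-69 mm) is empty. Any of 4 places in the row.
- bin_cup: blue open-fronted bin, fixed, 230 long (x) x 145 wide (y); origin: centre of its underside, +x from open front to back. Floor 4 thick, walls 3.5. Front lip and sides to x=0 are 35 high; sides then rise at 45 deg to 95, as the back. Beyond x=+40 it holds fixed stock: three such cups (27 high); the floor before it (x -111 to 40, y +-69 mm) is empty. Any of 4 places in the row.
- bin_freewheel: blue open-fronted bin, fixed, 230 long (x) x 145 wide (y); origin: centre of its underside, +x from open front to back. Floor 4 thick, walls 3.5. Front lip and sides to x=0 are 35 high; sides then rise at 45 deg to 95, as the back. Beyond x=+40 it holds fixed stock: three such freewheels (36 high); the floor before it (x -111 to 40, y +-69 mm) is empty. Any of 4 places in the row.
- bin_pedal: blue open-fronted bin, fixed, 230 long (x) x 145 wide (y); origin: centre of its underside, +x from open front to back. Floor 4 thick, walls 3.5. Front lip and sides to x=0 are 35 high; sides then rise at 45 deg to 95, as the back. Beyond x=+40 it holds fixed stock: two such pedals, one on the other (52 high); the floor before it (x -111 to 40, y +-69 mm) is empty. Any of 4 places in the row.
- tin: bystander: open grease tin, 67 mm diameter, 34 high, bare metal with a paper band; stands in the front row with the stack; origin at the centre of its underside.
- oil: bystander: white oil bottle with a red cap, 44 mm diameter, 115 high, standing in the front row with the stack; origin at the centre of its underside.

How it is judged:
On the way, in this order (a step that is already met when the one before it is completed fails the run):
1. the bearing lies released, flat, in the front of its bin (x of bearing in the frame of bin_bearing between -0.112 and 0.05 m and y of bearing in the frame of bin_bearing between -0.07 and 0.07 m and z of bearing in the frame of bin_bearing between -0.004 and 0.009 m and angle between bearing's own z axis and vertical below 0.15 rad and contact force between the fingers and bearing below 0.1 N and linear speed of bearing below 0.03 m/s), for 0.2 s.
2. the bottom-bracket cup lies released, flat, in the front of its bin (x of cup in the frame of bin_cup between -0.112 and 0.05 m and y of cup in the frame of bin_cup between -0.07 and 0.07 m and z of cup in the frame of bin_cup between -0.004 and 0.009 m and angle between cup's own z axis and vertical below 0.15 rad and contact force between the fingers and cup below 0.1 N and linear speed of cup below 0.03 m/s), for 0.2 s.
3. the freewheel lies released, flat, in the front of its bin (x of freewheel in the frame of bin_freewheel between -0.112 and 0.05 m and y of freewheel in the frame of bin_freewheel between -0.07 and 0.07 m and z of freewheel in the frame of bin_freewheel between -0.004 and 0.009 m and angle between freewheel's own z axis and vertical below 0.15 rad and contact force between the fingers and freewheel below 0.1 N and linear speed of freewheel below 0.03 m/s), for 0.2 s.
4. the pedal lies released, flat, in the front of its bin (x of pedal in the frame of bin_pedal between -0.112 and 0.05 m and y of pedal in the frame of bin_pedal between -0.07 and 0.07 m and z of pedal in the frame of bin_pedal between -0.004 and 0.009 m and angle between pedal's own z axis and vertical below 0.15 rad and contact force between the fingers and pedal below 0.1 N and linear speed of pedal below 0.03 m/s), for 0.2 s.
At the end, for the whole second after the job is handed in: Put away in the order bearing, cup, freewheel, pedal, each now lies released and still in the bin of its own kind, in front of the stock (bin x -112 to +50, y within 70 mm), underside within 5 mm of the bin floor, right way up, tilted under 0.15 rad (all of step 1 and all of step 2 and all of step 3 and all of step 4); the robot touches nothing.
It fails at once if a part of the stack is dropped (moves faster than 0.8 m/s out of the fingers: a fall of more than about 3 cm) ((linear speed of bearing above 0.8 m/s and contact force between the fingers and bearing below 0.2 N) or (linear speed of cup above 0.8 m/s and contact force between the fingers and cup below 0.2 N) or (linear speed of freewheel above 0.8 m/s and contact force between the fingers and freewheel below 0.2 N) or (linear speed of pedal above 0.8 m/s and contact force between the fingers and pedal below 0.2 N)).
It fails at once if the grease tin is shifted more than 30 mm or tipped (distance of tin from where it was at the start of the episode above 0.03 m or angle between tin's own z axis and vertical above 0.35 rad).
It fails at once if the oil bottle is shifted more than 30 mm or tipped (distance of oil from where it was at the start of the episode above 0.03 m or angle between oil's own z axis and vertical above 0.35 rad).
It also fails if it takes over 125 s, if anything falls off the work surface, if the arm or the gripper's body presses on something with over 40 N, if the wrist force passes 120 N, or if a joint passes its speed limit or range.

## Working session

There is one attempt and no reset: what is moved stays moved. The work goes in short steps, Python scripts to look and compute and a tool call to move; the robot and the scene stay as the last step left them, time stands still between calls to the robot, and variables do not carry over. Pictures are saved under pics/ and viewed, and the job is handed in when it is done.

Besides the shell and the picture viewer there is one more tool, called after ">>>" in YAML: its name, and indented under it one key for each argument. play_rows: Moves the arm, as the interface text tells. Its arguments: {"type":"object","properties":{"deltas":{"type":"array","items":{"type":"array","items":{"type":"array","items":{"type":"number"}}}}},"required":["deltas"]}

```bash
mkdir -p pics; python3 - <<'E'
from rig import manip
import cv2
print(manip.observe(), manip.tips_ahead)
for n in ("scene","top"):
    cv2.imwrite(f"pics/{n}0.png",manip.get_image(n)); print(n,manip.calibration(n))
E
```

```text
{'time_s': 0.0, 'qpos': array([ 1.07120585e+00,  2.59365218e-01,  1.53607828e+00, -5.29539924e-06,
        1.34800634e+00, -2.02794354e-01]), 'joint_vel': array([-5.61357414e-04,  1.16463027e-03, -1.37870057e-03,  3.11360325e-04,
       -1.61097657e-03,  6.40512153e-05]), 'joint_torque': array([-3.48247477e-04, -4.37314725e+01, -2.84004879e+01,  7.17467302e-02,
        4.12557204e-02, -1.55105836e-04]), 'tool_pos': array([0.1605814 , 0.52550824, 0.24280765]), 'ee_rot': array([-0.69871771,  0.69995204, -0.10477228,  0.10432393]), 'force': array([-0.72755744,  0.65672363,  0.02859199]), 'moment': array([ 0.04692986,  0.01001861, -0.00875141]), 'gripper_width': 0.09275755110452437} 0.025
scene {'fx': 370.72449237799236, 'fy': 370.72449237799236, 'cx': 326.52409664364035, 'cy': 194.67865648701337, 'rvec': array([ 2.17314684,  0.84760046, -0.39007462]), 'tvec': array([-0.39350537, -0.18513547,  1.10269388])}
top {'fx': 480.24233933433135, 'fy': 480.24233933433135, 'cx': 317.22229128108773, 'cy': 200.14601268937463, 'rvec': array([ 2.01111811, -2.21046808,  0.24310014]), 'tvec': array([0.05640974, 0.54115186, 0.98167352])}
```

View pics/scene0.png

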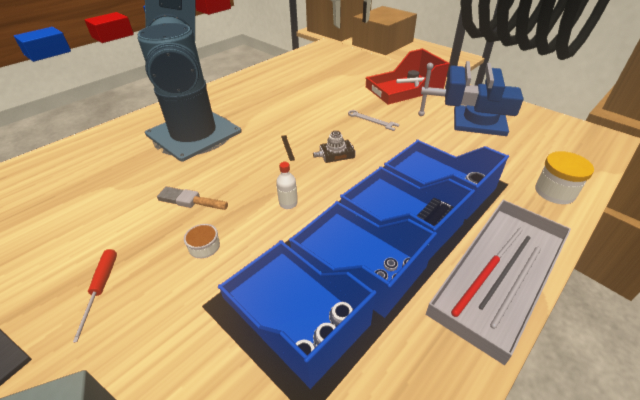

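View pics/top0.png

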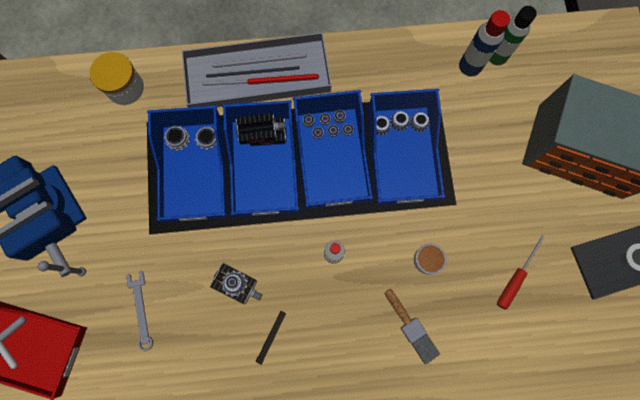

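```bash
cat > h.py <<'E'
import numpy as np, cv2
from rig import manip
from scipy.spatial.transform import Rotation as R
def cal(n):
    c=manip.calibration(n);K=np.array([[c['fx'],0,c['cx']],[0,c['fy'],c['cy']],[0,0,1]]);return K,R.from_rotvec(c['rvec']).as_matrix(),np.array(c['tvec'])
def proj(n,p):
    K,Rm,t=cal(n);q=(Rm@np.atleast_2d(p).T).T+t;q=q@K.T;return q[:,:2]/q[:,2:]
def ray(n,uv,z):
    K,Rm,t=cal(n);uv=np.atleast_2d(uv);d=np.c_[uv,np.ones(len(uv))]@np.linalg.inv(K).T@Rm;o=-Rm.T@t
    s=(z-o[2])/d[:,2];return o+s[:,None]*d
def tri(uvs):
    A=[];b=[]
    for n,uv in uvs.items():
        K,Rm,t=cal(n);P=K@np.c_[Rm,t];
        for i in (0,1):
            r=P[i]-uv[i]*P[2];A.append(r[:3]);b.append(-r[3])
    return np.linalg.lstsq(np.array(A),np.array(b),rcond=None)[0]
def crop(img,x0,y0,w,h,s,name):
    cv2.imwrite(name,cv2.resize(img[y0:y0+h,x0:x0+w],None,fx=s,fy=s,interpolation=cv2.INTER_CUBIC))
def quat(q): return R.from_quat([q[1],q[2],q[3],q[0]])
E
python3 - <<'E'
from h import *
for n in("scene","top"):
    K,Rm,t=cal(n);print(n,-Rm.T@t, proj(n,[[0,0,0],[.16,.526,.244],[0.5,0,0],[0.5,0.2,0]]))
t=cv2.imread("pics/top0.png");s=cv2.imread("pics/scene0.png")
a=cv2.resize(t[250:315,195:275],None,fx=7,fy=7,interpolation=cv2.INTER_CUBIC);cv2.imwrite("pics/a1.png",a)
crop(s,305,120,60,50,10,"pics/a2.png")
print("top bench",ray("top",[[232,283],[334,252],[430,260]],0.0))
# colour: blue
for n,i in(("top",t),):
    hsv=cv2.cvtColor(i,cv2.COLOR_BGR2HSV);m=cv2.inRange(hsv,(108,150,60),(125,255,255))
    cs,_=cv2.findContours(m,cv2.RETR_EXTERNAL,cv2.CHAIN_APPROX_SIMPLE)
    for c in cs:
        if cv2.contourArea(c)>1500: print(cv2.boundingRect(c),cv2.contourArea(c), cv2.minAreaRect(c))
print(manip.observe()['ee_rot'], quat(manip.observe()['ee_rot']).as_matrix())
E
```

```text
scene [ 0.93493605 -0.42226824  0.59383461] [[194.228017   132.43631224]
 [352.2426615   14.90432929]
 [314.77835793 211.82191834]
 [368.84817125 171.61428781]]
top [0.32195807 0.02925747 1.07480105] [[344.81837814 464.88172295]
 [ 14.99743175 439.48679869]
 [321.25274817 224.40114042]
 [233.04406193 232.63310499]]
top bench [[ 0.38819482  0.20869503  0.        ]
 [ 0.43504341 -0.02238255  0.        ]
 [ 0.39708571 -0.23389416  0.        ]]
(148, 105, 78, 116) 7332.0 ((186.55067443847656, 163.0825653076172), (111.92546081542969, 72.11915588378906), 85.03025817871094)
(222, 101, 77, 115) 7263.0 ((260.0, 157.5), (112.20697784423828, 69.41033935546875), 85.60128784179688)
(293, 90, 80, 118) 7149.5 ((332.6768493652344, 148.59146118164062), (111.09413146972656, 68.5779800415039), 83.6598129272461)
(371, 89, 74, 115) 7123.5 ((406.9989013671875, 145.9762420654297), (111.63541412353516, 69.34999084472656), 87.27368927001953)
[-0.69880005  0.69987312 -0.10471712  0.10435724] [[ 9.56287782e-01 -7.27697928e-04  2.92426314e-01]
 [-2.92427086e-01 -1.42563798e-03  9.56286760e-01]
 [-2.78993834e-04 -9.99998719e-01 -1.57611877e-03]]
```

View pics/a1.png

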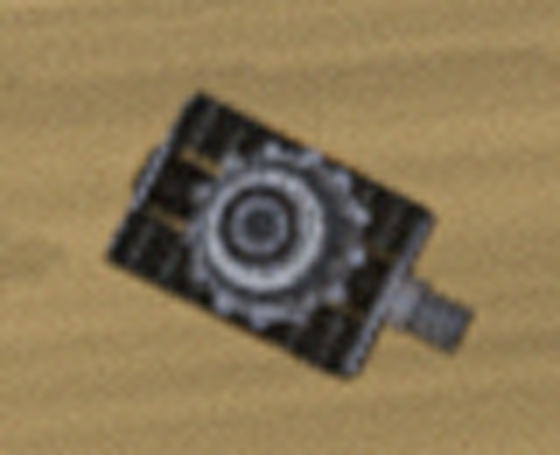

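View pics/a2.png

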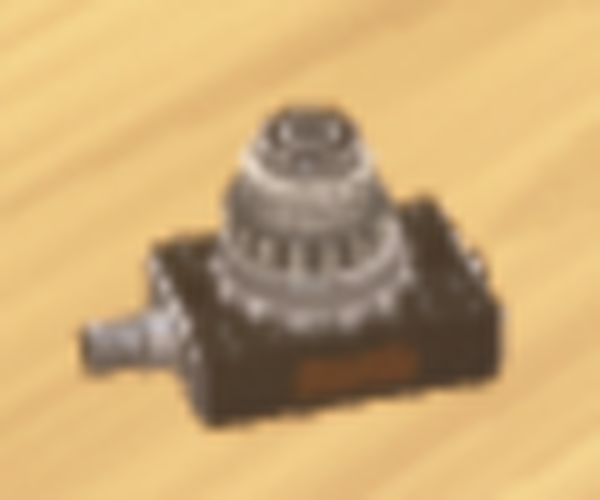

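```bash
python3 - <<'E'
from h import *
f=lambda u,v,x0,y0,s:((u+.5)/s-.5+x0,(v+.5)/s-.5+y0)
b=f(258,226,195,250,7);print("bearing",ray("top",b,.071),ray("scene",f(310,130,305,120,10),.071),tri({"top":b,"scene":f(310,130,305,120,10)}))
# cup neck top circle centre approx z .063
P=np.array([ray("top",f(*c,195,250,7),.024)[0] for c in((197,92),(435,213),(352,378),(108,258))])
print(P.mean(0));e=[P[1]-P[0],P[2]-P[1],P[3]-P[2],P[0]-P[3]];print([np.linalg.norm(x) for x in e],[np.degrees(np.arctan2(x[1],x[0])) for x in e])
print("spindle end",ray("top",f(463,330,195,250,7),.012))
t=cv2.imread("pics/top0.png")
crop(t,140,75,320,170,2.5,"pics/a3.png")
E
```

```text
bearing [[0.38625299 0.19788232 0.071     ]] [[0.38683639 0.19698746 0.071     ]] [0.38622807 0.19791927 0.07034039]
[0.386222   0.20139244 0.024     ]
[np.float64(0.08368581629650436), np.float64(0.055267429306042865), np.float64(0.08432600793946153), np.float64(0.056757761528424606)] [np.float64(-121.78308673191316), np.float64(148.8407076815561), np.float64(59.23180264525734), np.float64(-31.80858996539895)]
spindle end [[0.35225612 0.14637527 0.012     ]]
```

View pics/a3.png

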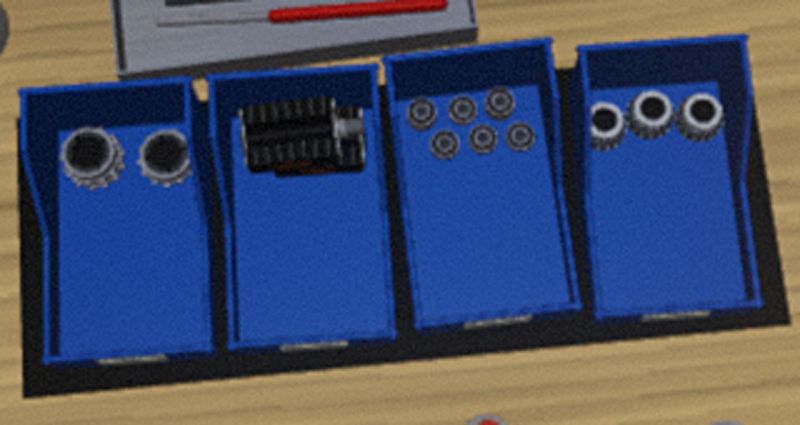

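```bash
cat > bins.py <<'E'
from h import *
C={"freewheel":[(45,360),(212,354),(22,90),(190,80)],"pedal":[(230,347),(394,342),(208,75),(377,67)],"bearing":[(415,327),(579,308),(386,58),(550,40)],"cup":[(597,318),(761,303),(578,47),(747,37)]}
def bins():
    o={}
    for k,c in C.items():
        u=(np.array(c)+.5)/2.5-.5+[140,75]
        f=ray("top",u[:2],.035);b=ray("top",u[2:],.095)
        fm,bm=f.mean(0)[:2],b.mean(0)[:2];d=bm-fm;L=np.linalg.norm(d);d/=L
        a=np.arctan2(d[1],d[0]);o[k]=((fm+bm)/2,a,L,np.linalg.norm(f[0]-f[1]),np.linalg.norm(b[0]-b[1]),f,b)
    return o
E
python3 - <<'E'
from bins import *
np.set_printoptions(precision=4,suppress=True)
for k,(c,a,L,w,w2,f,b) in bins().items():
    d=f[1]-f[0];d2=b[1]-b[0]
    T=c+np.array([[np.cos(a),-np.sin(a)],[np.sin(a),np.cos(a)]])@[-.04,0]
    print(k,c,"yaw",np.degrees(a),"L",L,w,w2,"lipyaw",np.degrees(np.arctan2(d[0],-d[1])),np.degrees(np.arctan2(d2[0],-d2[1])),"target",T,np.linalg.norm(T))
E
```

```text
freewheel [0.6516 0.2819] yaw -1.1187909351936556 L 0.23045514702490646 0.14648967887193248 0.14600016233277818 lipyaw -3.2987365792687044 -1.6969115273595978 target [0.6116 0.2827] 0.6737896135006397
pedal [0.6485 0.12  ] yaw -1.4225164216053148 L 0.23237192073317112 0.14448137222753082 0.14765928005592388 lipyaw -3.6132160009592296 -2.4425990280465832 target [0.6086 0.121 ] 0.6204667108238081
bearing [ 0.6562 -0.04  ] yaw 1.091276230839863 L 0.22973260279820457 0.1465545041917955 0.1451298092983442 lipyaw 1.3620703973790131 1.3828784174706648 target [ 0.6162 -0.0407] 0.6175028949062168
cup [ 0.647  -0.2062] yaw -1.2749087885899422 L 0.22924289342039794 0.14690061994381753 0.14946161082363682 lipyaw -0.05932073208300085 -1.7099385442811197 target [ 0.6071 -0.2053] 0.6408353918868448
```

```bash
cat > plan.py <<'E'
from h import *
import sys
np.set_printoptions(precision=4,suppress=True)
def plan(x,y,z,yaw=None):
    s=manip.observe();M=quat(s['ee_rot']).as_matrix();d=M.T@(np.array([x,y,z])-s['tool_pos'])
    cy=np.degrees(np.arctan2(M[1,2],M[0,2]))
    turn=0 if yaw is None else -np.radians((yaw-cy+90)%180-90)
    print("t",round(s['time_s'],2),"pos",s['tool_pos'],"yaw",round(cy,2),"F",s['force'],"w",round(s['gripper_width'],4),"q6",round(s['qpos'][5],2),"\n shift",d,"ry",round(turn,4),"tilt",M[2,1])
if __name__=="__main__": plan(*map(float,sys.argv[1:]))
E
python3 plan.py .3864 .1976 .16
```

```text
t 0.1 pos [0.1606 0.5256 0.2429] yaw 73.0 F [ 0.2342  0.2299 -0.1268] w 0.0929 q6 -0.2 
 shift [ 0.3118  0.0832 -0.2475] ry 0 tilt -0.9999987190052175
```

>>> play_rows:
  deltas:
    - [[0.02, 0.005, -0.016, 0, 0, 0, 0.07], [0.06, 0.01, -0.048, 0, 0, 0, 0.07], [0.1, 0.02, -0.08, 0, 0, 0, 0.07], [0.14, 0.03, -0.112, 0, 0, 0, 0.07], [0.18, 0.04, -0.144, 0, 0, 0, 0.07], [0.22, 0.05, -0.175, 0, 0, 0, 0.07], [0.26, 0.065, -0.207, 0, 0, 0, 0.07], [0.29, 0.075, -0.23, 0, 0, 0, 0.07], [0.305, 0.08, -0.242, 0, 0, 0, 0.07], [0.3118, 0.083, -0.2475, 0, 0, 0, 0.07], [0.3118, 0.083, -0.2475, 0, 0, 0, 0.07], [0.3118, 0.083, -0.2475, 0, 0, 0, 0.07]]

```text
time_s: 1.6
tool_pos: [0.3862, 0.1987, 0.1608]
ee_rot: [0.699, -0.699, 0.104, -0.104]
force: [-0.2, -0.1, -0.4]
gripper_width: 0.0701
```

```bash
python3 plan.py .3864 .1976 .0895; python3 - <<'E'
from h import *
t=manip.get_image("top");s=manip.get_image("scene")
a=cv2.resize(t[230:330,180:300],(600,500),interpolation=cv2.INTER_CUBIC);cv2.imwrite("pics/b1.png",a)
crop(s,280,80,110,100,5,"pics/b2.png")
E
```

```text
t 1.6 pos [0.3862 0.1987 0.1608] yaw 73.04 F [-0.2252 -0.103  -0.3561] w 0.0701 q6 -1.06 
 shift [ 0.0006  0.0713 -0.001 ] ry 0 tilt -0.9999999648963552
```

View pics/b2.png

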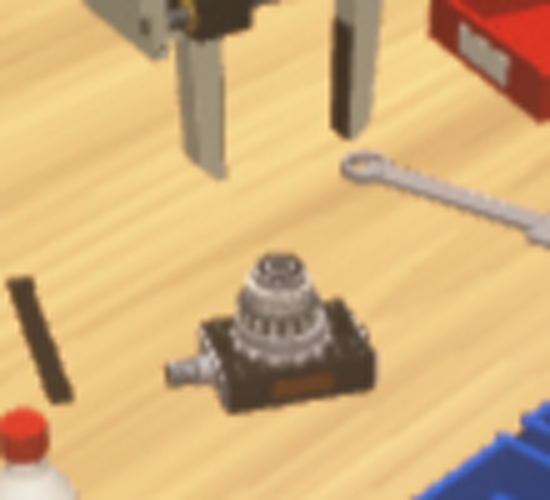

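>>> play_rows:
  deltas:
    - [[0.0006, 0.015, -0.001, 0, 0, 0, 0.07], [0.0006, 0.035, -0.001, 0, 0, 0, 0.07], [0.0006, 0.055, -0.001, 0, 0, 0, 0.06], [0.0006, 0.066, -0.001, 0, 0, 0, 0.05], [0.0006, 0.07, -0.001, 0, 0, 0, 0.05], [0.0006, 0.0713, -0.001, 0, 0, 0, 0.05], [0.0006, 0.0713, -0.001, 0, 0, 0, 0.05], [0.0006, 0.0713, -0.001, 0, 0, 0, 0.05]]

```text
time_s: 2.7
tool_pos: [0.3873, 0.197, 0.0898]
ee_rot: [0.699, -0.699, 0.104, -0.105]
force: [1.1, -0.9, -0.3]
gripper_width: 0.0499
```

```bash
python3 plan.py .3864 .1976 .0895; python3 - <<'E'
from h import *
t=manip.get_image("top");s=manip.get_image("scene")
crop(s,280,80,110,100,6,"pics/c2.png")
E
```

```text
t 2.7 pos [0.3873 0.197  0.0898] yaw 72.99 F [ 1.053  -0.8746 -0.3024] w 0.0499 q6 -1.06 
 shift [-0.001   0.0003  0.0003] ry 0 tilt -0.999999497535381
```

View pics/c2.png

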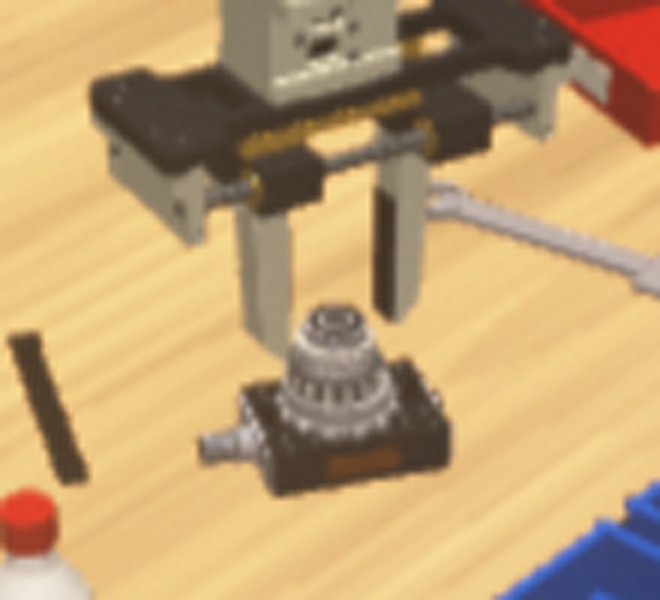

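```bash
python3 - <<'E'
from h import *
p=np.array([.3873,.197,.0648]);j=np.array([.292,.956,0]);x=np.array([.956,-.292,0])
for q in (p,p-j*.025,p+j*.025,p-j*.025+x*.0075,p-j*.025-x*.0075,p+j*.025+x*.0075,p+[0,0,.006]): print((proj("scene",q)[0]-[280,80])*6)
E
```

```text
[334.00281173 327.87769776]
[284.44520502 344.14670758]
[382.62358352 311.91623662]
[293.25589353 352.41224102]
[275.72318176 335.96435328]
[391.75642875 319.86402975]
[334.11301371 316.07175139]
```

>>> play_rows:
  deltas:
    - [[-0.0005, 0.0003, 0.0003, 0, 0, 0, 0.035], [-0.0005, 0.0003, 0.0003, 0, 0, 0, 0.03], [-0.0005, 0.0003, 0.0003, 0, 0, 0, 0.025], [-0.0005, 0.0003, 0.0003, 0, 0, 0, 0.02], [-0.0005, 0.0003, 0.0003, 0, 0, 0, 0.02], [-0.0005, 0.0003, 0.0003, 0, 0, 0, 0.02], [-0.0005, -0.003, 0.0003, 0, 0, 0, 0.02], [-0.0005, -0.008, 0.0003, 0, 0, 0, 0.02], [-0.0005, -0.015, 0.0003, 0, 0, 0, 0.02]]

```text
time_s: 3.92
tool_pos: [0.3865, 0.1974, 0.1048]
ee_rot: [-0.699, 0.699, -0.105, 0.105]
force: [1.0, 0.3, 0.1]
gripper_width: 0.0272
```

```bash
python3 plan.py .60 -.04 .16; python3 - <<'E'
from h import *
t=manip.get_image("top");s=manip.get_image("scene")
crop(s,280,80,110,100,6,"pics/d2.png")
E
```

```text
t 3.92 pos [0.3865 0.1974 0.1048] yaw 73.0 F [0.9784 0.2769 0.1155] w 0.0272 q6 -1.06 
 shift [ 0.2736 -0.0552 -0.1646] ry 0 tilt -0.9999999959593534
```

View pics/d2.png

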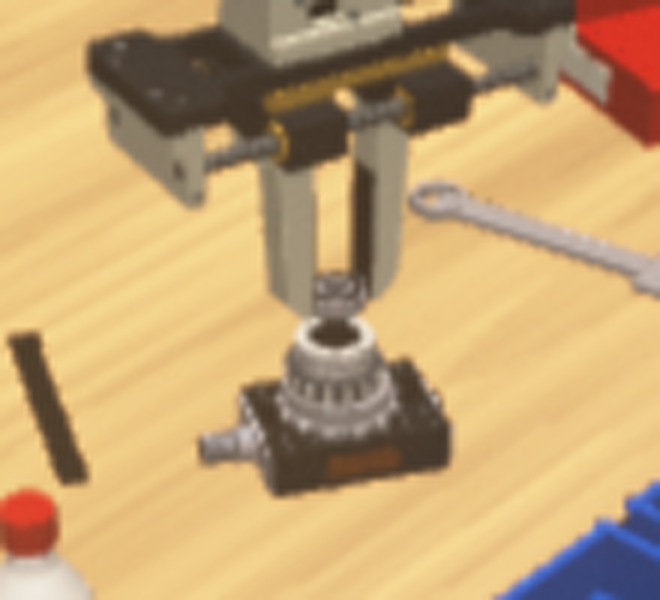

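>>> play_rows:
  deltas:
    - [[0.0, -0.03, 0.0, 0, 0, 0, 0.02], [0.01, -0.06, -0.006, 0, 0, 0, 0.02], [0.04, -0.08, -0.024, 0, 0, 0, 0.02], [0.08, -0.09, -0.048, 0, 0, 0, 0.02], [0.12, -0.09, -0.072, 0, 0, 0, 0.02], [0.16, -0.09, -0.096, 0, 0, 0, 0.02], [0.2, -0.09, -0.12, 0, 0, 0, 0.02], [0.24, -0.08, -0.144, 0, 0, 0, 0.02], [0.262, -0.06, -0.158, 0, 0, 0, 0.02], [0.272, -0.055, -0.163, 0, 0, 0, 0.02], [0.2736, -0.055, -0.1646, 0, 0, 0, 0.02], [0.2736, -0.055, -0.1646, 0, 0, 0, 0.02]]

```text
time_s: 5.52
tool_pos: [0.5998, -0.0392, 0.1601]
ee_rot: [0.699, -0.699, 0.104, -0.105]
force: [0.1, 0.3, 0.2]
gripper_width: 0.0264
```

```bash
python3 plan.py .60 -.04 .0315; python3 - <<'E'
from h import *
t=manip.get_image("top");s=manip.get_image("scene")
crop(s,280,130,220,150,3.5,"pics/e2.png")
E
```

```text
t 5.53 pos [ 0.5998 -0.0392  0.1601] yaw 73.03 F [0.1468 0.3326 0.246 ] w 0.0264 q6 -1.53 
 shift [ 0.0003  0.1286 -0.0007] ry 0 tilt -0.9999998274628565
```

View pics/e2.png

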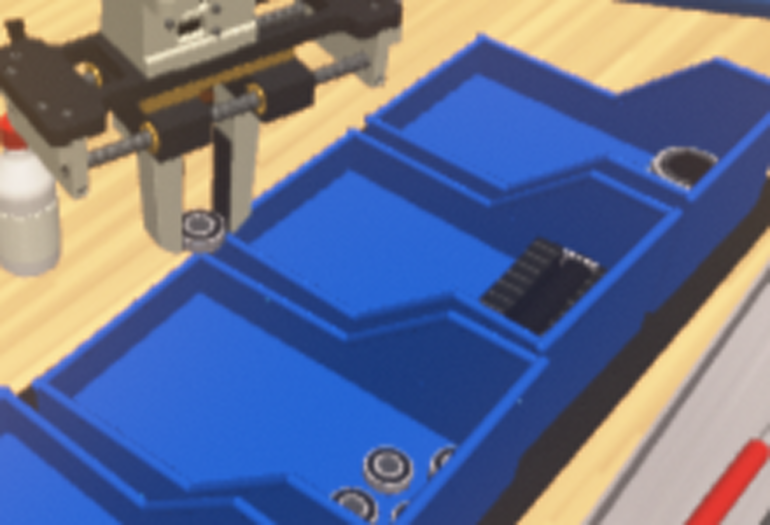

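>>> play_rows:
  deltas:
    - [[0.0003, 0.015, -0.0007, 0, 0, 0, 0.02], [0.0003, 0.045, -0.0007, 0, 0, 0, 0.02], [0.0003, 0.08, -0.0007, 0, 0, 0, 0.02], [0.0003, 0.105, -0.0007, 0, 0, 0, 0.02], [0.0003, 0.118, -0.0007, 0, 0, 0, 0.02], [0.0003, 0.125, -0.0007, 0, 0, 0, 0.02], [0.0003, 0.1275, -0.0007, 0, 0, 0, 0.02], [0.0003, 0.1275, -0.0007, 0, 0, 0, 0.02]]

```text
time_s: 6.62
tool_pos: [0.6006, -0.0408, 0.0331]
ee_rot: [-0.699, 0.699, -0.104, 0.105]
force: [-2.4, 0.6, 2.5]
gripper_width: 0.0269
```

```bash
python3 plan.py .60 -.04 .0305; python3 - <<'E'
from h import *
t=manip.get_image("top");s=manip.get_image("scene")
crop(s,280,180,120,100,6,"pics/f2.png")
E
```

```text
t 6.62 pos [ 0.6006 -0.0408  0.0331] yaw 73.01 F [-2.3548  0.648   2.4954] w 0.0269 q6 -1.53 
 shift [-0.0009  0.0026  0.0006] ry 0 tilt -0.9999985942697591
```

View pics/f2.png

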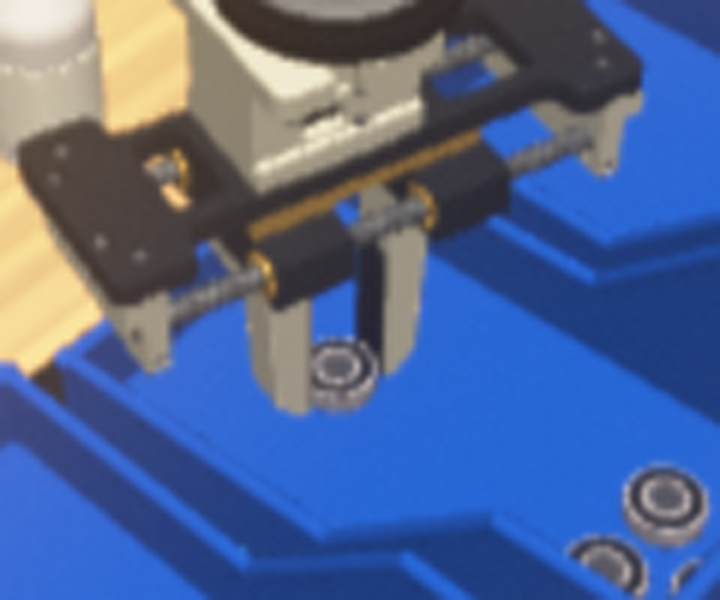

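>>> play_rows:
  deltas:
    - [[0, 0.001, 0, 0, 0, 0, 0.02], [0, 0.0018, 0, 0, 0, 0, 0.02], [0, 0.0018, 0, 0, 0, 0, 0.02]]

```text
time_s: 7.1
tool_pos: [0.6007, -0.0408, 0.0329]
ee_rot: [-0.699, 0.699, -0.104, 0.105]
force: [-7.4, 2.2, 18.0]
gripper_width: 0.0268
```

```bash
python3 plan.py .60 -.04 .0305
```

```text
t 7.1 pos [ 0.6007 -0.0408  0.0329] yaw 73.01 F [-7.4129  2.2216 18.0218] w 0.0268 q6 -1.53 
 shift [-0.0009  0.0024  0.0006] ry 0 tilt -0.999997395671532
```

>>> play_rows:
  deltas:
    - [[0, -0.0015, 0, 0, 0, 0, 0.02], [0, -0.0015, 0, 0, 0, 0, 0.03], [0, -0.0015, 0, 0, 0, 0, 0.035], [0, -0.0015, 0, 0, 0, 0, 0.04], [0, -0.0015, 0, 0, 0, 0, 0.045], [0, -0.01, 0, 0, 0, 0, 0.05], [0, -0.03, 0, 0, 0, 0, 0.06], [0, -0.07, 0, 0, 0, 0, 0.07], [0, -0.11, 0, 0, 0, 0, 0.07], [0, -0.14, 0, 0, 0, 0, 0.07], [0, -0.15, 0, 0, 0, 0, 0.07]]

```text
time_s: 8.48
tool_pos: [0.601, -0.0412, 0.1822]
ee_rot: [-0.699, 0.7, -0.103, 0.106]
force: [0.3, -0.1, -0.5]
gripper_width: 0.0697
```

```bash
python3 plan.py .3864 .1976 .17 73; python3 - <<'E'
from h import *
t=manip.get_image("top");s=manip.get_image("scene")
crop(s,280,180,120,100,6,"pics/g2.png")
crop(t,195,70,180,180,4,"pics/g1.png")
E
```

```text
t 8.47 pos [ 0.601  -0.0412  0.1822] yaw 72.99 F [ 0.3306 -0.0558 -0.5441] w 0.0697 q6 -1.53 
 shift [-0.2751  0.0112  0.1655] ry -0.0001 tilt -0.9999932190260553
```

View pics/g2.png

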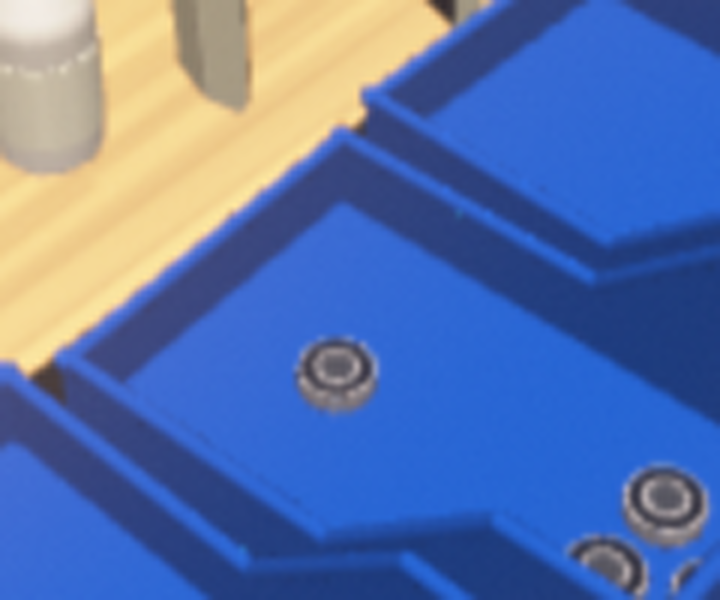

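>>> play_rows:
  deltas:
    - [[-0.02, 0, 0.012, 0, 0, 0, 0.07], [-0.06, 0, 0.036, 0, 0, 0, 0.07], [-0.1, 0, 0.06, 0, 0, 0, 0.07], [-0.14, 0, 0.084, 0, 0, 0, 0.07], [-0.18, 0.0, 0.108, 0, 0, 0, 0.07], [-0.22, 0.0, 0.132, 0, 0, 0, 0.07], [-0.25, 0.005, 0.15, 0, 0, 0, 0.07], [-0.268, 0.01, 0.161, 0, 0, 0, 0.07], [-0.2745, 0.0112, 0.165, 0, 0, 0, 0.07], [-0.2751, 0.0112, 0.1655, 0, 0, 0, 0.07], [-0.2751, 0.0112, 0.1655, 0, 0, 0, 0.07]]

```text
time_s: 9.95
tool_pos: [0.386, 0.1975, 0.1687]
ee_rot: [-0.699, 0.699, -0.105, 0.105]
force: [0.8, -0.4, -0.8]
gripper_width: 0.0699
```

```bash
python3 plan.py .3864 .1976 .077; python3 - <<'E'
from h import *
s=manip.get_image("scene")
crop(s,305,120,60,50,10,"pics/i2.png")
E
```

```text
t 9.95 pos [0.386  0.1975 0.1687] yaw 72.96 F [ 0.8499 -0.419  -0.7647] w 0.0699 q6 -1.06 
 shift [0.0003 0.0917 0.0003] ry 0 tilt -0.999999955010027
```

View pics/i2.png

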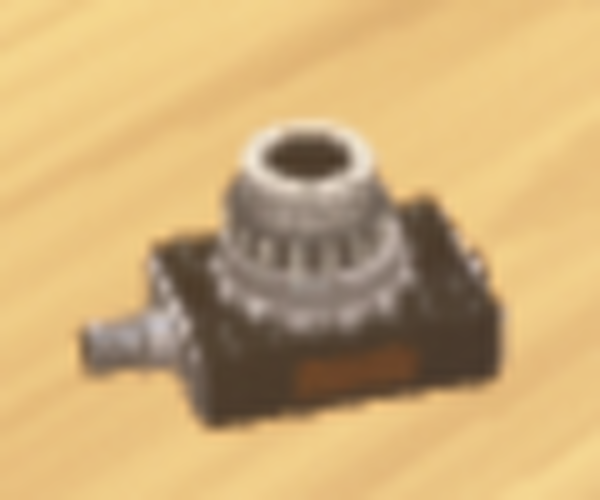

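```bash
python3 - <<'E'
from h import *
print(ray("scene",(305+306.5/10-.5,120+157.5/10-.5),.063))
E
```

```text
[[0.38635967 0.19604427 0.063     ]]
```

>>> play_rows:
  deltas:
    - [[0.0003, 0.015, 0.0003, 0, 0, 0, 0.06], [0.0003, 0.04, 0.0003, 0, 0, 0, 0.06], [0.0003, 0.065, 0.0003, 0, 0, 0, 0.06], [0.0003, 0.08, 0.0003, 0, 0, 0, 0.055], [0.0003, 0.086, 0.0003, 0, 0, 0, 0.055], [0.0003, 0.088, 0.0003, 0, 0, 0, 0.055], [0.0003, 0.088, 0.0003, 0, 0, 0, 0.055], [0.0003, 0.088, 0.0003, 0, 0, 0, 0.055]]

```text
time_s: 11.0
tool_pos: [0.3863, 0.1982, 0.0814]
ee_rot: [0.699, -0.699, 0.104, -0.105]
force: [-0.5, 0.2, 0.1]
gripper_width: 0.0549
```

```bash
python3 plan.py .3864 .1976 .0775; python3 - <<'E'
from h import *
s=manip.get_image("scene")
crop(s,280,80,110,100,6,"pics/j2.png")
E
```

```text
t 11.0 pos [0.3863 0.1982 0.0814] yaw 72.99 F [-0.5184  0.164   0.1085] w 0.0549 q6 -1.06 
 shift [ 0.0003  0.0039 -0.0006] ry 0 tilt -0.9999992581961267
```

View pics/j2.png

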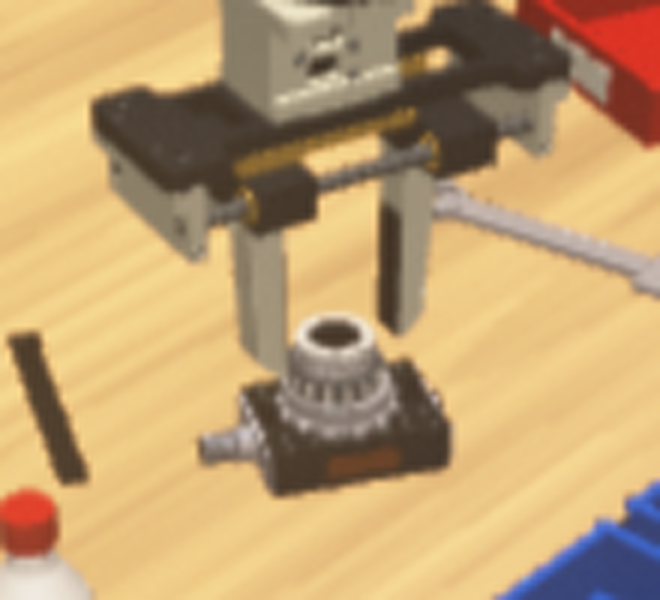

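>>> play_rows:
  deltas:
    - [[0.0003, 0.002, -0.0012, 0, 0, 0, 0.05], [0.0003, 0.0039, -0.0012, 0, 0, 0, 0.045], [0.0003, 0.0039, -0.0012, 0, 0, 0, 0.04], [0.0003, 0.0039, -0.0012, 0, 0, 0, 0.035], [0.0003, 0.0039, -0.0012, 0, 0, 0, 0.025], [0.0003, 0.0039, -0.0012, 0, 0, 0, 0.025], [0.0003, 0.0039, -0.0012, 0, 0, 0, 0.025], [0.0003, 0.001, -0.0012, 0, 0, 0, 0.025], [0.0003, -0.004, -0.0012, 0, 0, 0, 0.025], [0.0003, -0.015, -0.0012, 0, 0, 0, 0.025], [0.0003, -0.015, -0.0012, 0, 0, 0, 0.025]]

```text
time_s: 12.42
tool_pos: [0.3866, 0.1971, 0.097]
ee_rot: [0.7, -0.699, 0.104, -0.105]
force: [-0.4, -0.6, -0.7]
gripper_width: 0.0331
```

```bash
python3 plan.py .597 -.2055 .17; python3 - <<'E'
from h import *
s=manip.get_image("scene")
crop(s,280,80,110,100,6,"pics/k2.png")
E
```

```text
t 12.43 pos [0.3866 0.1971 0.097 ] yaw 73.0 F [-0.4318 -0.6001 -0.6775] w 0.0331 q6 -1.06 
 shift [ 0.3191 -0.0727 -0.3234] ry 0 tilt -0.9999969505765368
```

View pics/k2.png

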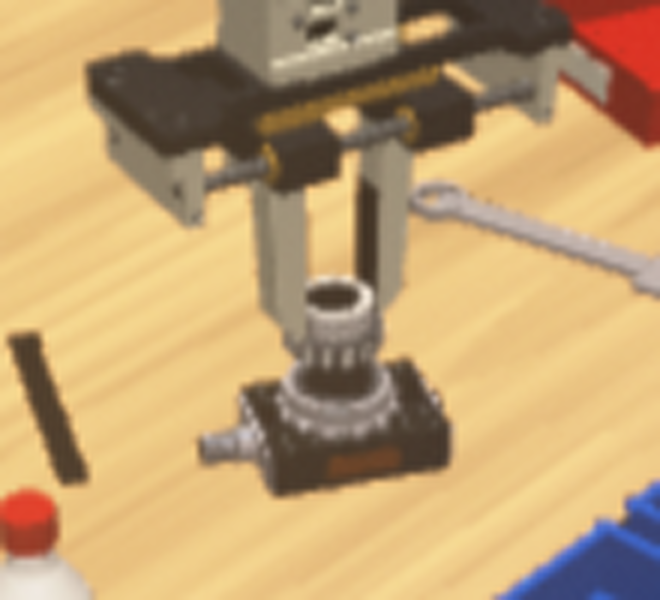

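>>> play_rows:
  deltas:
    - [[0.0, -0.02, 0.0, 0, 0, 0, 0.025], [0.0, -0.055, 0.0, 0, 0, 0, 0.025], [0.02, -0.09, -0.02, 0, 0, 0, 0.025], [0.05, -0.105, -0.05, 0, 0, 0, 0.025], [0.085, -0.105, -0.085, 0, 0, 0, 0.025], [0.12, -0.105, -0.12, 0, 0, 0, 0.025], [0.155, -0.105, -0.155, 0, 0, 0, 0.025], [0.19, -0.105, -0.19, 0, 0, 0, 0.025], [0.225, -0.105, -0.227, 0, 0, 0, 0.025], [0.26, -0.105, -0.263, 0, 0, 0, 0.025], [0.29, -0.1, -0.293, 0, 0, 0, 0.025], [0.308, -0.09, -0.312, 0, 0, 0, 0.025]]

```text
time_s: 13.98
tool_pos: [0.5898, -0.1938, 0.1854]
ee_rot: [-0.699, 0.699, -0.105, 0.105]
force: [0.7, -0.9, -0.4]
gripper_width: 0.0332
```

```bash
python3 plan.py .597 -.2055 .075; python3 - <<'E'
from h import *
s=manip.get_image("scene")
crop(s,180,150,220,150,3.5,"pics/l2.png")
E
```

```text
t 13.97 pos [ 0.5898 -0.1938  0.1854] yaw 72.91 F [ 0.7213 -0.8939 -0.3502] w 0.0332 q6 -1.77 
 shift [ 0.0103  0.1105 -0.009 ] ry 0 tilt -0.9999997732520224
```

View pics/l2.png

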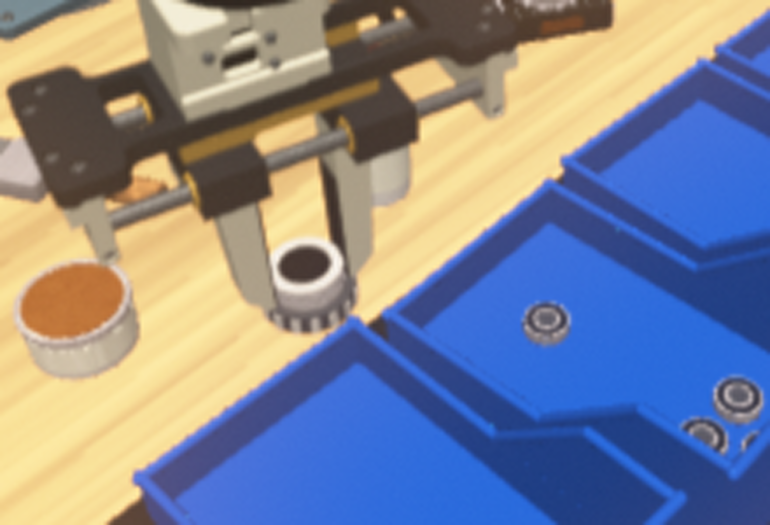

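>>> play_rows:
  deltas:
    - [[0.008, 0.01, -0.007, 0, 0, 0, 0.025], [0.0103, 0.03, -0.009, 0, 0, 0, 0.025], [0.0103, 0.065, -0.009, 0, 0, 0, 0.025], [0.0103, 0.1, -0.009, 0, 0, 0, 0.025], [0.0103, 0.123, -0.009, 0, 0, 0, 0.025], [0.0103, 0.133, -0.009, 0, 0, 0, 0.025], [0.0103, 0.137, -0.009, 0, 0, 0, 0.025], [0.0103, 0.1385, -0.009, 0, 0, 0, 0.025], [0.0103, 0.1385, -0.009, 0, 0, 0, 0.025], [0.0103, 0.1385, -0.009, 0, 0, 0, 0.025]]

```text
time_s: 15.28
tool_pos: [0.5966, -0.2034, 0.0481]
ee_rot: [-0.699, 0.7, -0.104, 0.105]
force: [1.0, -0.5, -1.1]
gripper_width: 0.0329
```

```bash
python3 plan.py .597 -.2055 .042
```

```text
t 15.28 pos [ 0.5966 -0.2034  0.0481] yaw 72.99 F [ 0.9951 -0.5497 -1.0915] w 0.0329 q6 -1.78 
 shift [ 0.001   0.0061 -0.0019] ry 0 tilt -0.9999990685496456
```

>>> play_rows:
  deltas:
    - [[0.001, 0.002, -0.0015, 0, 0, 0, 0.025], [0.001, 0.0035, -0.0015, 0, 0, 0, 0.025], [0.001, 0.0035, -0.0015, 0, 0, 0, 0.025]]

```text
time_s: 15.65
tool_pos: [0.5969, -0.2051, 0.044]
ee_rot: [-0.699, 0.699, -0.104, 0.105]
force: [-1.1, -0.0, 0.8]
gripper_width: 0.0331
```

```bash
python3 plan.py .597 -.2055 .042
```

```text
t 15.65 pos [ 0.5969 -0.2051  0.044 ] yaw 72.99 F [-1.0638 -0.0023  0.8134] w 0.0331 q6 -1.78 
 shift [ 0.0002  0.002  -0.0003] ry 0 tilt -0.9999998899890556
```

>>> play_rows:
  deltas:
    - [[0, 0.001, 0, 0, 0, 0, 0.025], [0, 0.001, 0, 0, 0, 0, 0.025]]

```text
time_s: 15.9
tool_pos: [0.5969, -0.2052, 0.0439]
ee_rot: [-0.699, 0.7, -0.104, 0.105]
force: [-2.6, -0.2, 7.6]
gripper_width: 0.0333
```

```bash
python3 plan.py .597 -.2055 .042
```

```text
t 15.9 pos [ 0.5969 -0.2052  0.0439] yaw 73.0 F [-2.642  -0.2239  7.6089] w 0.0333 q6 -1.78 
 shift [ 0.0002  0.0019 -0.0003] ry 0 tilt -0.999999640608752
```

>>> play_rows:
  deltas:
    - [[0, -0.0005, 0, 0, 0, 0, 0.03], [0, -0.0005, 0, 0, 0, 0, 0.036], [0, -0.0005, 0, 0, 0, 0, 0.042], [0, -0.0005, 0, 0, 0, 0, 0.048], [0, -0.0005, 0, 0, 0, 0, 0.055], [0, -0.01, 0, 0, 0, 0, 0.06], [0, -0.03, 0, 0, 0, 0, 0.065], [0, -0.07, 0, 0, 0, 0, 0.07], [0, -0.11, 0, 0, 0, 0, 0.07], [0, -0.13, 0, 0, 0, 0, 0.07], [0, -0.135, 0, 0, 0, 0, 0.07]]

```text
time_s: 17.27
tool_pos: [0.5976, -0.2053, 0.1802]
ee_rot: [-0.699, 0.7, -0.103, 0.106]
force: [0.7, 0.1, -0.5]
gripper_width: 0.07
```

```bash
python3 plan.py .3864 .1976 .17 73; python3 - <<'E'
from h import *
t=manip.get_image("top");s=manip.get_image("scene")
crop(s,180,200,220,170,3.5,"pics/m2.png")
a=cv2.resize(t[250:315,195:275],None,fx=7,fy=7,interpolation=cv2.INTER_CUBIC);cv2.imwrite("pics/m1.png",a)
E
```

```text
t 17.27 pos [ 0.5976 -0.2053  0.1802] yaw 73.0 F [ 0.6529  0.1187 -0.5459] w 0.07 q6 -1.78 
 shift [-0.3198  0.0087  0.3236] ry -0.0 tilt -0.9999926849132034
```

View pics/m2.png

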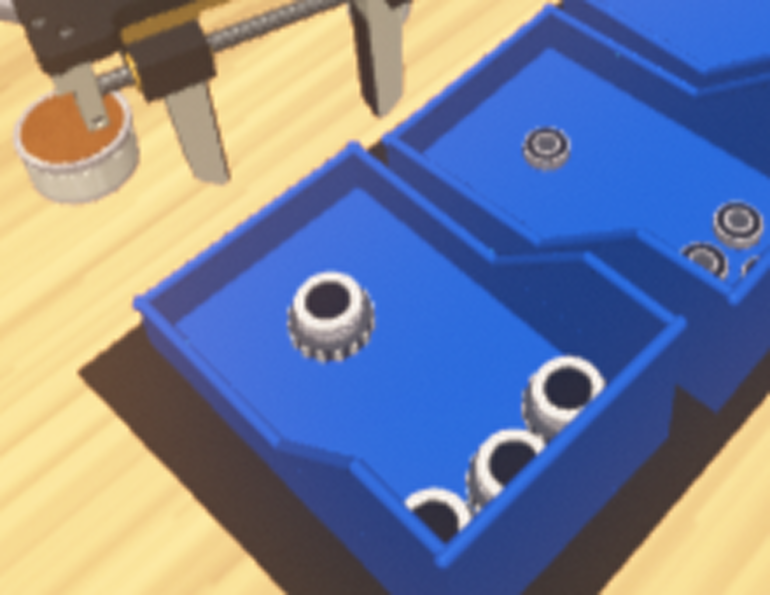

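View pics/m1.png

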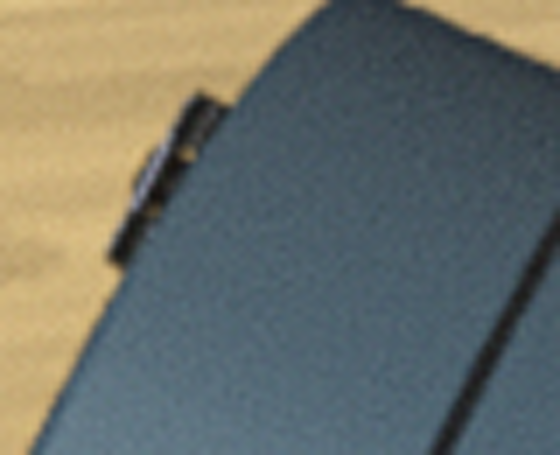

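>>> play_rows:
  deltas:
    - [[-0.015, 0, 0.015, 0, 0, 0, 0.075], [-0.045, 0, 0.045, 0, 0, 0, 0.075], [-0.08, 0, 0.081, 0, 0, 0, 0.075], [-0.115, 0, 0.116, 0, 0, 0, 0.075], [-0.15, 0, 0.152, 0, 0, 0, 0.075], [-0.185, 0, 0.187, 0, 0, 0, 0.075], [-0.22, 0, 0.223, 0, 0, 0, 0.075], [-0.255, 0, 0.258, 0, 0, 0, 0.075], [-0.285, 0, 0.288, 0, 0, 0, 0.075], [-0.308, 0, 0.312, 0, 0, 0, 0.075], [-0.318, 0.005, 0.322, 0, 0, 0, 0.075], [-0.3198, 0.0087, 0.3236, 0, 0, 0, 0.075]]

```text
time_s: 18.88
tool_pos: [0.3849, 0.1982, 0.1681]
ee_rot: [-0.699, 0.7, -0.105, 0.104]
force: [-0.4, -1.4, -0.1]
gripper_width: 0.075
```

```bash
python3 plan.py .3864 .1976 .056; python3 - <<'E'
from h import *
s=manip.get_image("scene")
crop(s,305,120,60,50,10,"pics/n2.png")
E
```

```text
t 18.88 pos [0.3849 0.1982 0.1681] yaw 73.08 F [-0.4264 -1.4263 -0.0536] w 0.075 q6 -1.06 
 shift [ 0.0017  0.1121 -0.    ] ry 0 tilt -0.9999987170631127
```

View pics/n2.png

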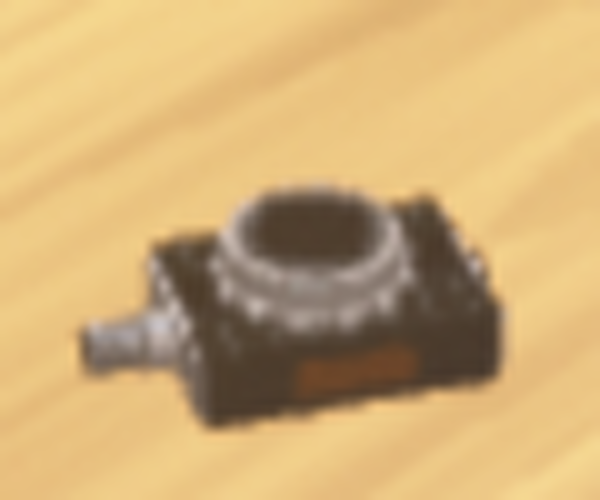

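```bash
python3 - <<'E'
from h import *
print(ray("scene",(305+313.5/10-.5,120+231.5/10-.5),.039))
E
```

```text
[[0.38694598 0.19843489 0.039     ]]
```

>>> play_rows:
  deltas:
    - [[0.0015, 0.015, 0, 0, 0, 0, 0.075], [0.0015, 0.045, 0, 0, 0, 0, 0.075], [0.0015, 0.075, 0, 0, 0, 0, 0.07], [0.0015, 0.095, 0, 0, 0, 0, 0.065], [0.0015, 0.104, 0, 0, 0, 0, 0.065], [0.0015, 0.107, 0, 0, 0, 0, 0.065], [0.0015, 0.107, 0, 0, 0, 0, 0.065], [0.0015, 0.107, 0, 0, 0, 0, 0.065]]

```text
time_s: 19.92
tool_pos: [0.3876, 0.1977, 0.0628]
ee_rot: [0.699, -0.699, 0.104, -0.105]
force: [-0.3, -0.3, 0.1]
gripper_width: 0.0651
```

```bash
python3 plan.py .3855 .1976 .0563; python3 - <<'E'
from h import *
s=manip.get_image("scene")
crop(s,280,80,110,100,6,"pics/o2.png")
E
```

```text
t 19.93 pos [0.3876 0.1977 0.0628] yaw 72.99 F [-0.2738 -0.2858  0.0853] w 0.0651 q6 -1.06 
 shift [-0.002   0.0065 -0.0007] ry 0 tilt -0.9999989369468496
```

View pics/o2.png

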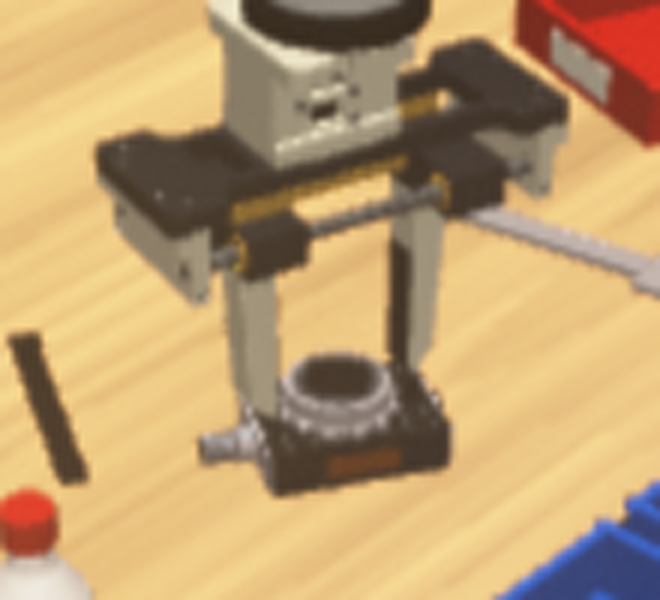

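>>> play_rows:
  deltas:
    - [[-0.0006, 0.004, 0.0, 0, 0, 0, 0.065], [-0.0006, 0.0063, 0.0, 0, 0, 0, 0.06], [-0.0006, 0.0063, 0.0, 0, 0, 0, 0.055], [-0.0006, 0.0063, 0.0, 0, 0, 0, 0.05], [-0.0006, 0.0063, 0.0, 0, 0, 0, 0.04], [-0.0006, 0.0063, 0.0, 0, 0, 0, 0.035], [-0.0006, 0.0063, 0.0, 0, 0, 0, 0.035], [-0.0006, 0.0063, 0.0, 0, 0, 0, 0.035]]

```text
time_s: 20.98
tool_pos: [0.3864, 0.1978, 0.0559]
ee_rot: [-0.699, 0.699, -0.105, 0.105]
force: [-0.2, 0.4, -0.4]
gripper_width: 0.047
```

```bash
python3 plan.py .3855 .1976 .0563
```

```text
t 20.98 pos [0.3864 0.1978 0.0559] yaw 73.0 F [-0.1808  0.3959 -0.3519] w 0.047 q6 -1.06 
 shift [-0.0008 -0.0004 -0.0005] ry 0 tilt -0.9999999994766314
```

Gripped at 47 mm (body 48). Lift.

>>> play_rows:
  deltas:
    - [[0, -0.003, 0, 0, 0, 0, 0.035], [0, -0.01, 0, 0, 0, 0, 0.035], [0, -0.02, 0, 0, 0, 0, 0.035], [0, -0.025, 0, 0, 0, 0, 0.035], [0, -0.025, 0, 0, 0, 0, 0.035]]

```text
time_s: 21.6
tool_pos: [0.3869, 0.1979, 0.0815]
ee_rot: [0.7, -0.699, 0.104, -0.105]
force: [-0.3, 0.0, -1.1]
gripper_width: 0.047
```

```bash
python3 plan.py .602 .283 .13; python3 - <<'E'
from h import *
s=manip.get_image("scene")
crop(s,280,80,110,100,6,"pics/p2.png")
E
```

```text
t 21.6 pos [0.3869 0.1979 0.0815] yaw 73.0 F [-0.3107  0.0454 -1.0672] w 0.047 q6 -1.06 
 shift [ 0.1809 -0.0481  0.1443] ry 0 tilt -0.9999988865737979
```

View pics/p2.png

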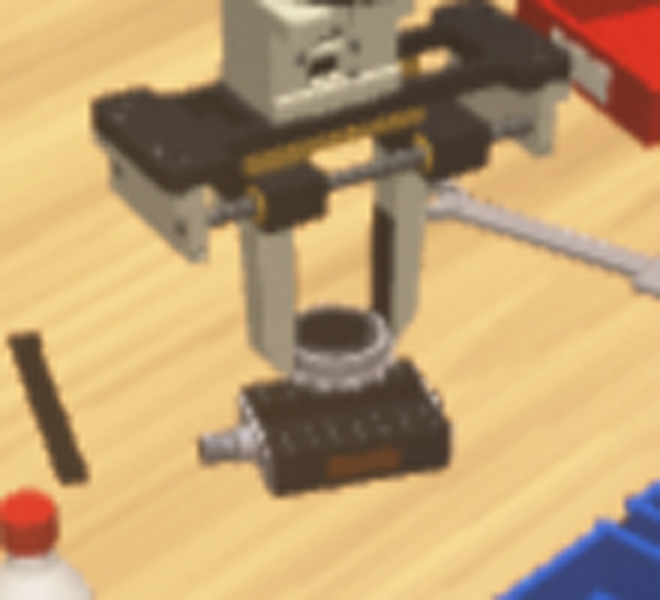

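>>> play_rows:
  deltas:
    - [[0, -0.02, 0, 0, 0, 0, 0.035], [0.008, -0.05, 0.006, 0, 0, 0, 0.035], [0.03, -0.065, 0.024, 0, 0, 0, 0.035], [0.06, -0.07, 0.048, 0, 0, 0, 0.035], [0.09, -0.07, 0.072, 0, 0, 0, 0.035], [0.12, -0.07, 0.096, 0, 0, 0, 0.035], [0.15, -0.065, 0.12, 0, 0, 0, 0.035], [0.17, -0.055, 0.136, 0, 0, 0, 0.035], [0.178, -0.05, 0.142, 0, 0, 0, 0.035], [0.1809, -0.048, 0.1443, 0, 0, 0, 0.035], [0.1809, -0.048, 0.1443, 0, 0, 0, 0.035], [0.1809, -0.048, 0.1443, 0, 0, 0, 0.035]]

```text
time_s: 23.15
tool_pos: [0.6011, 0.2828, 0.1294]
ee_rot: [0.699, -0.699, 0.104, -0.105]
force: [0.1, -0.6, -0.7]
gripper_width: 0.0471
```

```bash
python3 plan.py .602 .283 .0425; python3 - <<'E'
from h import *
s=manip.get_image("scene")
crop(s,360,60,160,130,5,"pics/q2.png")
E
```

```text
t 23.15 pos [0.6011 0.2828 0.1294] yaw 73.0 F [ 0.0678 -0.618  -0.698 ] w 0.0471 q6 -1.0 
 shift [0.0008 0.0869 0.0005] ry 0 tilt -0.9999999830075729
```

View pics/q2.png

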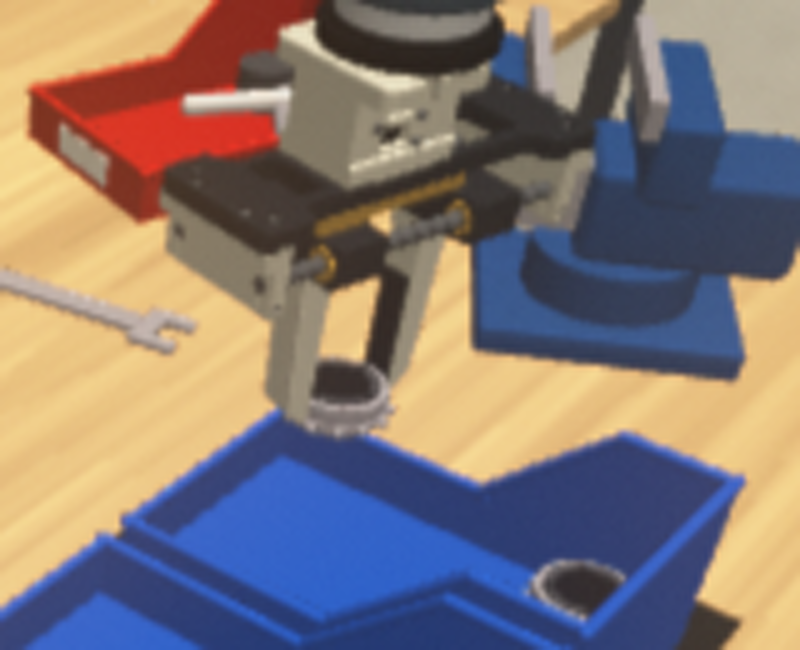

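>>> play_rows:
  deltas:
    - [[0.0008, 0.01, 0.0005, 0, 0, 0, 0.035], [0.0008, 0.035, 0.0005, 0, 0, 0, 0.035], [0.0008, 0.06, 0.0005, 0, 0, 0, 0.035], [0.0008, 0.077, 0.0005, 0, 0, 0, 0.035], [0.0008, 0.084, 0.0005, 0, 0, 0, 0.035], [0.0008, 0.0869, 0.0005, 0, 0, 0, 0.035], [0.0008, 0.0869, 0.0005, 0, 0, 0, 0.035], [0.0008, 0.0869, 0.0005, 0, 0, 0, 0.035]]

```text
time_s: 24.2
tool_pos: [0.6031, 0.2833, 0.0429]
ee_rot: [0.7, -0.699, 0.104, -0.105]
force: [0.2, -0.1, -0.7]
gripper_width: 0.0471
```

>>> play_rows:
  deltas:
    - [[0, 0.002, 0, 0, 0, 0, 0.035], [0, 0.0033, 0, 0, 0, 0, 0.035], [0, 0.0033, 0, 0, 0, 0, 0.035]]

```text
time_s: 24.58
tool_pos: [0.6026, 0.2832, 0.0389]
ee_rot: [0.699, -0.699, 0.104, -0.105]
force: [-0.9, 0.3, 0.4]
gripper_width: 0.0471
```

```bash
python3 plan.py .602 .283 .0385
```

```text
t 24.57 pos [0.6026 0.2832 0.0389] yaw 73.0 F [-0.8993  0.2603  0.4188] w 0.0471 q6 -1.0 
 shift [-0.0005  0.0004 -0.0004] ry 0 tilt -0.9999999595460572
```

>>> play_rows:
  deltas:
    - [[0, 0.001, 0, 0, 0, 0, 0.035], [0, 0.001, 0, 0, 0, 0, 0.035]]

```text
time_s: 24.82
tool_pos: [0.6027, 0.2832, 0.0389]
ee_rot: [0.699, -0.699, 0.104, -0.105]
force: [-2.1, -1.4, 6.0]
gripper_width: 0.047
```

Contact. Release and retreat.

>>> play_rows:
  deltas:
    - [[0, -0.0005, 0, 0, 0, 0, 0.045], [0, -0.0005, 0, 0, 0, 0, 0.05], [0, -0.0005, 0, 0, 0, 0, 0.056], [0, -0.0005, 0, 0, 0, 0, 0.062], [0, -0.0005, 0, 0, 0, 0, 0.065], [0, -0.01, 0, 0, 0, 0, 0.068], [0, -0.03, 0, 0, 0, 0, 0.07], [0, -0.065, 0, 0, 0, 0, 0.07], [0, -0.1, 0, 0, 0, 0, 0.07], [0, -0.12, 0, 0, 0, 0, 0.07], [0, -0.125, 0, 0, 0, 0, 0.07]]

```text
time_s: 26.2
tool_pos: [0.6034, 0.2834, 0.165]
ee_rot: [0.7, -0.699, 0.103, -0.106]
force: [-0.3, 0.2, 0.4]
gripper_width: 0.0701
```

```bash
python3 plan.py .386 .201 .16 -31; python3 - <<'E'
from h import *
t=manip.get_image("top");s=manip.get_image("scene")
crop(s,360,60,160,130,5,"pics/r2.png")
a=cv2.resize(t[250:315,195:275],None,fx=7,fy=7,interpolation=cv2.INTER_CUBIC);cv2.imwrite("pics/r1.png",a)
E
```

```text
t 26.2 pos [0.6034 0.2834 0.165 ] yaw 73.0 F [-0.2908  0.1536  0.4063] w 0.0701 q6 -1.0 
 shift [-0.1838  0.0042 -0.1424] ry -1.3265 tilt -0.9999932548236412
```

View pics/r2.png

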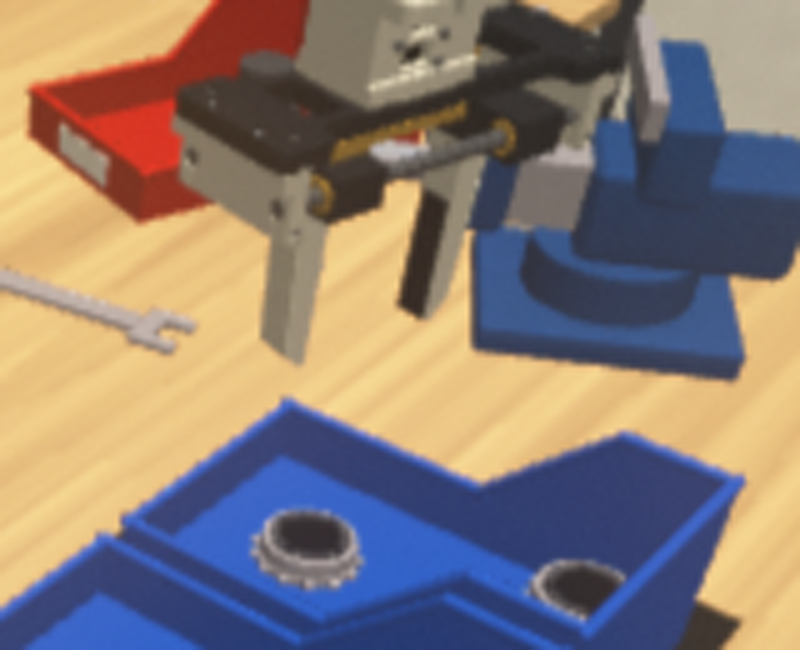

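View pics/r1.png

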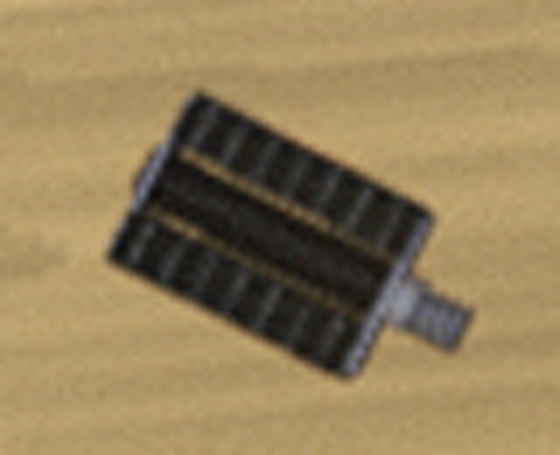

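>>> play_rows:
  deltas:
    - [[-0.008, 0, -0.006, 0, 0.1, 0, 0.08], [-0.03, 0, -0.023, 0, 0.28, 0, 0.08], [-0.055, 0, -0.043, 0, 0.46, 0, 0.08], [-0.08, 0, -0.062, 0, 0.64, 0, 0.08], [-0.105, 0, -0.081, 0, 0.82, 0, 0.08], [-0.13, 0, -0.1, 0, 1.0, 0, 0.08], [-0.15, 0, -0.116, 0, 1.18, 0, 0.08], [-0.165, 0, -0.128, 0, 1.36, 0, 0.08], [-0.176, 0.002, -0.137, 0, 1.54, 0, 0.08], [-0.182, 0.004, -0.141, 0, 1.7, 0, 0.08], [-0.1838, 0.004, -0.1424, 0, 1.79, 0, 0.08], [-0.1838, 0.004, -0.1424, 0, 1.82, 0, 0.08]]

```text
time_s: 27.8
tool_pos: [0.3843, 0.2005, 0.1577]
ee_rot: [0.346, -0.347, 0.617, -0.616]
force: [0.7, -0.4, 0.0]
gripper_width: 0.0798
```

```bash
python3 plan.py .386 .201 .05 -31.3; python3 - <<'E'
from h import *
t=manip.get_image("top");s=manip.get_image("scene")
crop(s,280,80,110,100,6,"pics/s2.png")
s0=cv2.imread("pics/i2.png")
E
```

```text
t 27.8 pos [0.3843 0.2005 0.1577] yaw -31.33 F [ 0.7364 -0.4135  0.0493] w 0.0798 q6 0.77 
 shift [-0.0015  0.1077  0.0014] ry -0.0005 tilt -0.999997769352709
```

View pics/s2.png

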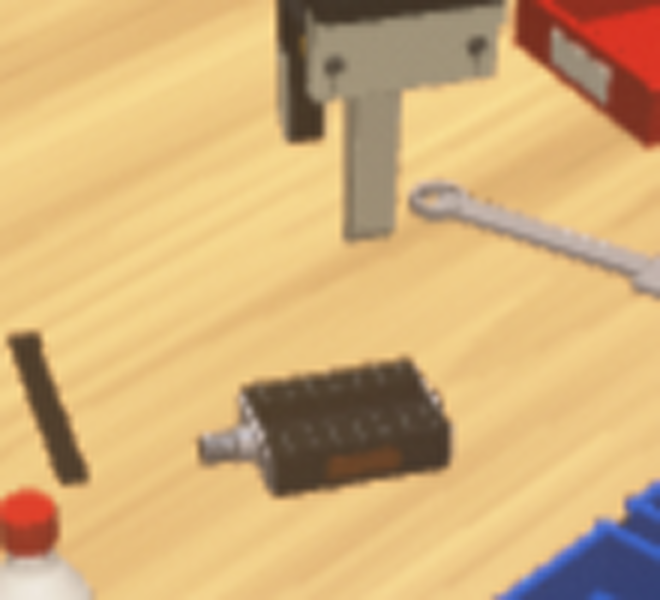

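```bash
python3 - <<'E'
from h import *
c=np.array([(243,388),(410,360),(447,425),(273,452)]);u=(c+.5)/6-.5+[280,80]
p=ray("scene",u,.024);print(p,p.mean(0))
E
```

```text
[[0.34548166 0.18069594 0.024     ]
 [0.38681813 0.2488027  0.024     ]
 [0.43252901 0.22030868 0.024     ]
 [0.38928307 0.15366282 0.024     ]] [0.38852797 0.20086754 0.024     ]
```

>>> play_rows:
  deltas:
    - [[-0.0015, 0.015, 0.0014, 0, 0, 0, 0.085], [-0.0015, 0.045, 0.0014, 0, 0, 0, 0.085], [-0.0015, 0.075, 0.0014, 0, 0, 0, 0.085], [-0.0015, 0.09, 0.0014, 0, 0, 0, 0.085], [-0.0015, 0.096, 0.0014, 0, 0, 0, 0.085], [-0.0015, 0.097, 0.0014, 0, 0, 0, 0.085], [-0.0015, 0.097, 0.0014, 0, 0, 0, 0.085]]

```text
time_s: 28.78
tool_pos: [0.3876, 0.2014, 0.0621]
ee_rot: [-0.347, 0.346, -0.616, 0.616]
force: [0.6, -0.0, 0.1]
gripper_width: 0.0851
```

```bash
python3 plan.py .386 .201 .03 -31.3; python3 - <<'E'
from h import *
s=manip.get_image("scene")
crop(s,280,80,110,100,6,"pics/u2.png")
E
```

```text
t 28.77 pos [0.3876 0.2014 0.0621] yaw -31.26 F [ 0.5645 -0.0499  0.0588] w 0.0851 q6 0.77 
 shift [ 0.0012  0.0321 -0.0012] ry 0.0006 tilt -0.9999994656039355
```

View pics/u2.png

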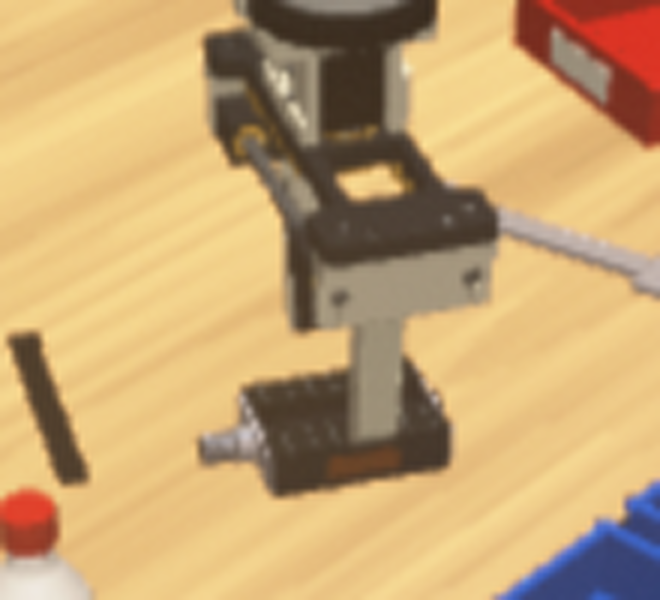

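>>> play_rows:
  deltas:
    - [[0.0005, 0.01, -0.0005, 0, 0, 0, 0.085], [0.0005, 0.024, -0.0005, 0, 0, 0, 0.085], [0.0005, 0.03, -0.0005, 0, 0, 0, 0.08], [0.0005, 0.032, -0.0005, 0, 0, 0, 0.075], [0.0005, 0.032, -0.0005, 0, 0, 0, 0.068], [0.0005, 0.032, -0.0005, 0, 0, 0, 0.062], [0.0005, 0.032, -0.0005, 0, 0, 0, 0.055], [0.0005, 0.032, -0.0005, 0, 0, 0, 0.045], [0.0005, 0.032, -0.0005, 0, 0, 0, 0.045], [0.0005, 0.032, -0.0005, 0, 0, 0, 0.045], [0.0005, 0.025, -0.0005, 0, 0, 0, 0.045], [0.0005, 0.01, -0.0005, 0, 0, 0, 0.045]]

```text
time_s: 30.32
tool_pos: [0.3852, 0.2009, 0.0513]
ee_rot: [0.346, -0.348, 0.617, -0.616]
force: [-0.0, 0.0, -2.7]
gripper_width: 0.058
```

```bash
python3 plan.py .600 .132 .13 0; python3 - <<'E'
from h import *
s=manip.get_image("scene")
crop(s,280,80,110,100,6,"pics/v2.png")
E
```

```text
t 30.32 pos [0.3852 0.2009 0.0513] yaw -31.29 F [-0.0172  0.0224 -2.7065] w 0.058 q6 0.77 
 shift [-0.0525 -0.0792  0.2191] ry -0.5461 tilt -0.9999958762985808
```

View pics/v2.png

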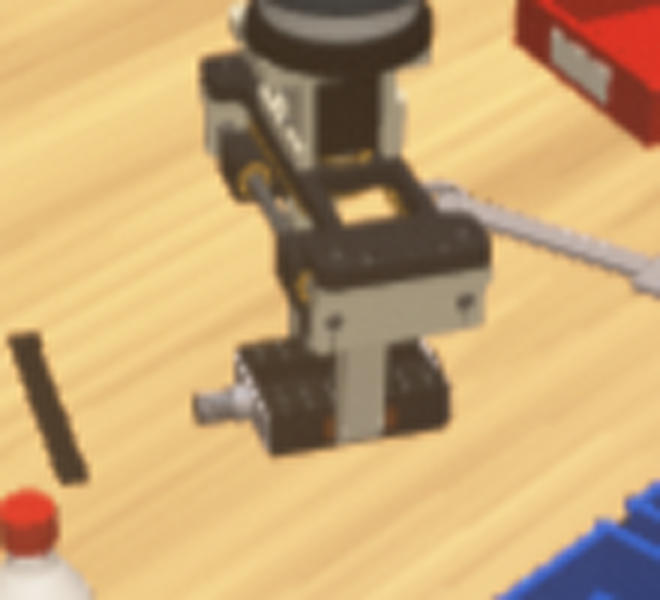

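>>> play_rows:
  deltas:
    - [[0, -0.02, 0, 0, 0, 0, 0.045], [0, -0.05, 0.005, 0, -0.03, 0, 0.045], [-0.006, -0.07, 0.025, 0, -0.09, 0, 0.045], [-0.014, -0.08, 0.055, 0, -0.16, 0, 0.045], [-0.022, -0.08, 0.088, 0, -0.23, 0, 0.045], [-0.031, -0.08, 0.122, 0, -0.3, 0, 0.045], [-0.04, -0.08, 0.156, 0, -0.37, 0, 0.045], [-0.048, -0.08, 0.186, 0, -0.43, 0, 0.045], [-0.054, -0.08, 0.208, 0, -0.48, 0, 0.045], [-0.0575, -0.08, 0.222, 0, -0.505, 0, 0.045], [-0.0586, -0.08, 0.2271, 0, -0.511, 0, 0.045], [-0.0586, -0.08, 0.2271, 0, -0.511, 0, 0.045]]

```text
time_s: 31.88
tool_pos: [0.6104, 0.1334, 0.1314]
ee_rot: [0.491, -0.491, 0.509, -0.509]
force: [0.3, -0.1, -2.4]
gripper_width: 0.058
```

```bash
python3 plan.py .610 .133 .04 -2; python3 - <<'E'
from h import *
t=manip.get_image("top")
s=manip.get_image("scene")
crop(s,330,80,160,130,5,"pics/w2.png")
crop(t,195,70,150,160,4,"pics/w1.png")
E
```

```text
t 31.88 pos [0.6104 0.1334 0.1314] yaw -2.03 F [ 0.3004 -0.0674 -2.4327] w 0.058 q6 0.07 
 shift [ 0.0004  0.0914 -0.0003] ry -0.0005 tilt -0.9999995012053389
```

View pics/w2.png

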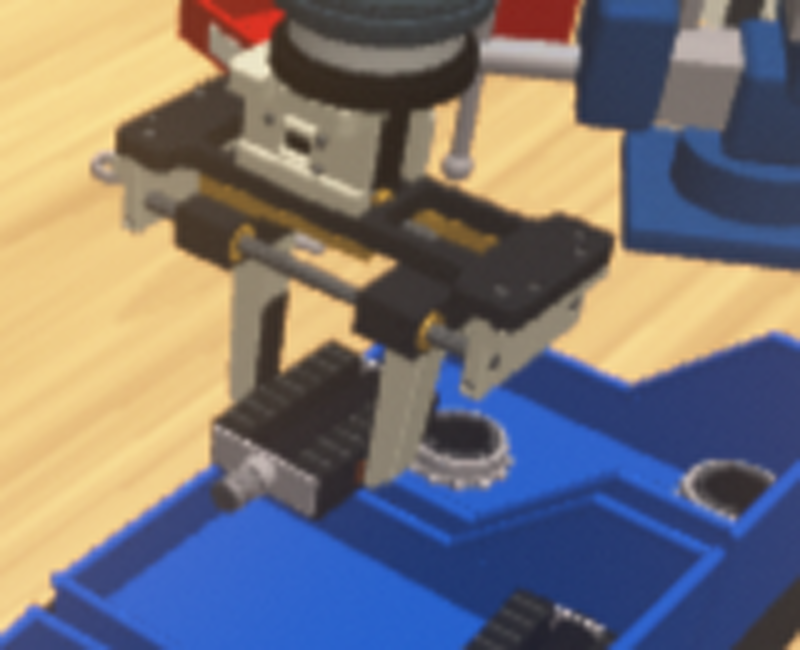

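View pics/w1.png

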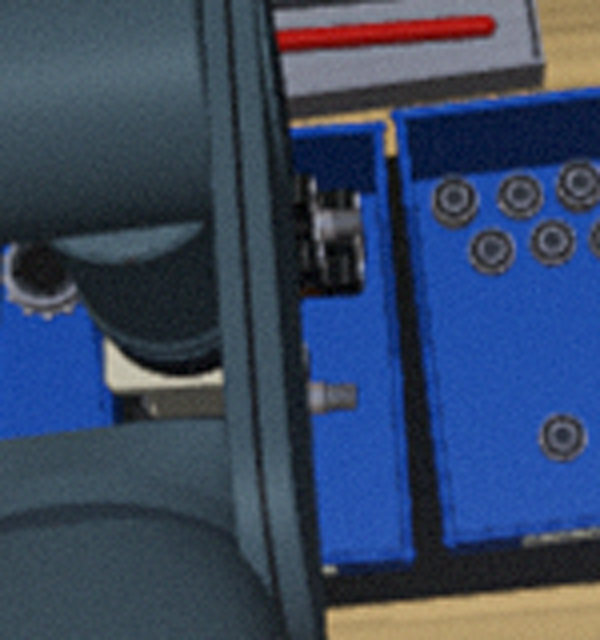

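>>> play_rows:
  deltas:
    - [[0.0004, 0.01, -0.0003, 0, 0, 0, 0.045], [0.0004, 0.035, -0.0003, 0, 0, 0, 0.045], [0.0004, 0.06, -0.0003, 0, 0, 0, 0.045], [0.0004, 0.077, -0.0003, 0, 0, 0, 0.045], [0.0004, 0.086, -0.0003, 0, 0, 0, 0.045], [0.0004, 0.0895, -0.0003, 0, 0, 0, 0.045], [0.0004, 0.0895, -0.0003, 0, 0, 0, 0.045], [0.0004, 0.0895, -0.0003, 0, 0, 0, 0.045]]

```text
time_s: 32.98
tool_pos: [0.6112, 0.1329, 0.043]
ee_rot: [-0.492, 0.491, -0.508, 0.509]
force: [0.2, -0.5, -1.4]
gripper_width: 0.0577
```

>>> play_rows:
  deltas:
    - [[0, 0.002, 0, 0, 0, 0, 0.045], [0, 0.003, 0, 0, 0, 0, 0.045], [0, 0.003, 0, 0, 0, 0, 0.045]]

```text
time_s: 33.35
tool_pos: [0.6105, 0.1329, 0.0391]
ee_rot: [0.491, -0.491, 0.509, -0.509]
force: [-0.3, -0.3, -2.2]
gripper_width: 0.0579
```

```bash
python3 plan.py .610 .133 .0365 -2; python3 - <<'E'
from h import *
s=manip.get_image("scene")
crop(s,330,80,160,130,5,"pics/x2.png")
E
```

```text
t 33.35 pos [0.6105 0.1329 0.0391] yaw -2.0 F [-0.347  -0.2777 -2.2089] w 0.0579 q6 0.07 
 shift [-0.0001  0.0026 -0.0005] ry -0.0001 tilt -0.9999999842782559
```

View pics/x2.png

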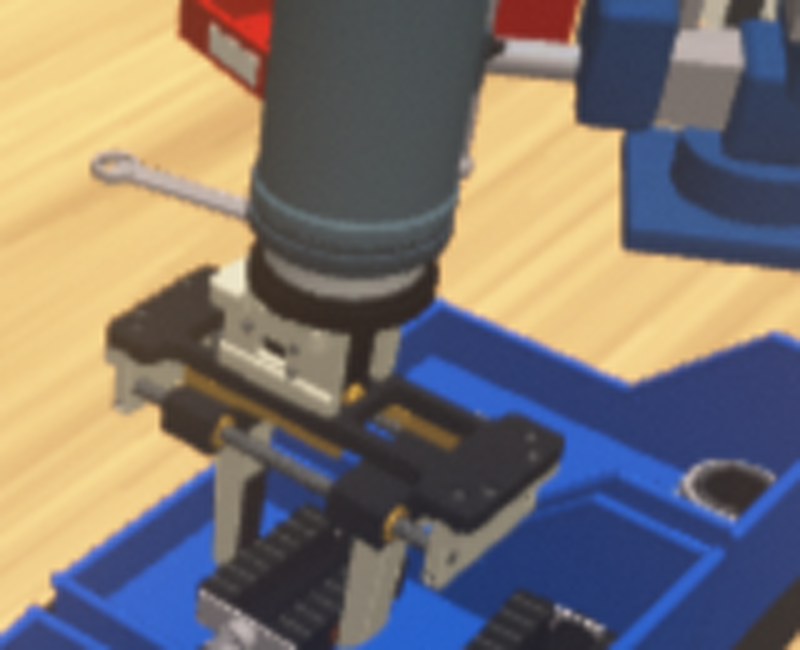

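>>> play_rows:
  deltas:
    - [[0, 0.001, 0, 0, 0, 0, 0.045], [0, 0.002, 0, 0, 0, 0, 0.045], [0, 0.002, 0, 0, 0, 0, 0.045]]

```text
time_s: 33.78
tool_pos: [0.6106, 0.1329, 0.0371]
ee_rot: [0.491, -0.491, 0.509, -0.509]
force: [0.9, 0.5, -1.9]
gripper_width: 0.0576
```

>>> play_rows:
  deltas:
    - [[0, 0.0008, 0, 0, 0, 0, 0.045], [0, 0.0015, 0, 0, 0, 0, 0.045], [0, 0.0015, 0, 0, 0, 0, 0.045]]

```text
time_s: 34.15
tool_pos: [0.6106, 0.1329, 0.037]
ee_rot: [-0.491, 0.491, -0.508, 0.509]
force: [-3.8, -1.1, 7.0]
gripper_width: 0.0576
```

Contact. Release straight and open to 75 mm, then up.

>>> play_rows:
  deltas:
    - [[0, -0.0007, 0, 0, 0, 0, 0.055], [0, -0.0007, 0, 0, 0, 0, 0.062], [0, -0.0007, 0, 0, 0, 0, 0.068], [0, -0.0007, 0, 0, 0, 0, 0.075], [0, -0.0007, 0, 0, 0, 0, 0.075], [0, -0.01, 0, 0, 0, 0, 0.075], [0, -0.03, 0, 0, 0, 0, 0.075], [0, -0.06, 0, 0, 0, 0, 0.075], [0, -0.1, 0, 0, 0, 0, 0.075], [0, -0.14, 0, 0, 0, 0, 0.075], [0, -0.16, 0, 0, 0, 0, 0.075], [0, -0.165, 0, 0, 0, 0, 0.075]]

```text
time_s: 35.65
tool_pos: [0.6115, 0.133, 0.2031]
ee_rot: [-0.492, 0.49, -0.508, 0.51]
force: [0.5, -0.0, -1.0]
gripper_width: 0.0755
```

>>> play_rows:
  deltas:
    - [[0, -0.01, -0.02, 0, 0, 0, 0.075], [0, -0.02, -0.06, 0, 0, 0, 0.075], [0, -0.02, -0.1, 0, 0, 0, 0.075], [0, -0.02, -0.14, 0, 0, 0, 0.075], [0, -0.02, -0.18, 0, 0, 0, 0.075], [0, -0.02, -0.21, 0, 0, 0, 0.075], [0, -0.02, -0.22, 0, 0, 0, 0.075], [0, -0.02, -0.22, 0, 0, 0, 0.075]]

```text
time_s: 36.65
tool_pos: [0.3909, 0.1406, 0.2206]
ee_rot: [-0.491, 0.491, -0.508, 0.509]
force: [0.5, -0.2, -0.3]
gripper_width: 0.0754
```

```bash
python3 plan.py .39 .133 .2 -2; python3 - <<'E'
from h import *
cv2.imwrite("pics/z2.png",manip.get_image("scene"));t=manip.get_image("top");crop(t,140,75,320,210,2.5,"pics/z1.png")
E
```

```text
t 36.65 pos [0.3909 0.1406 0.2206] yaw -2.0 F [ 0.4604 -0.2497 -0.3204] w 0.0754 q6 0.11 
 shift [ 0.0076  0.0206 -0.0006] ry 0.0001 tilt -0.9999998609175516
```

View pics/z2.png

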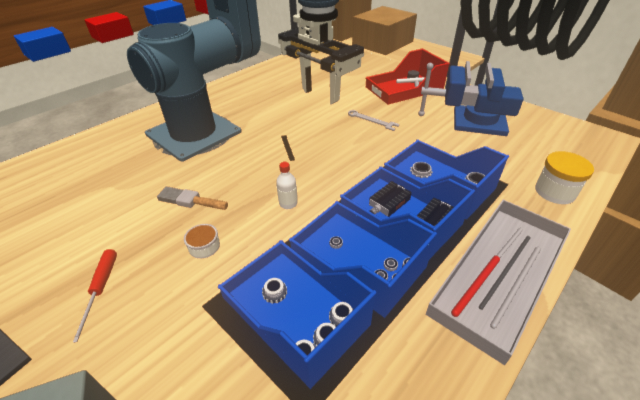

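View pics/z1.png

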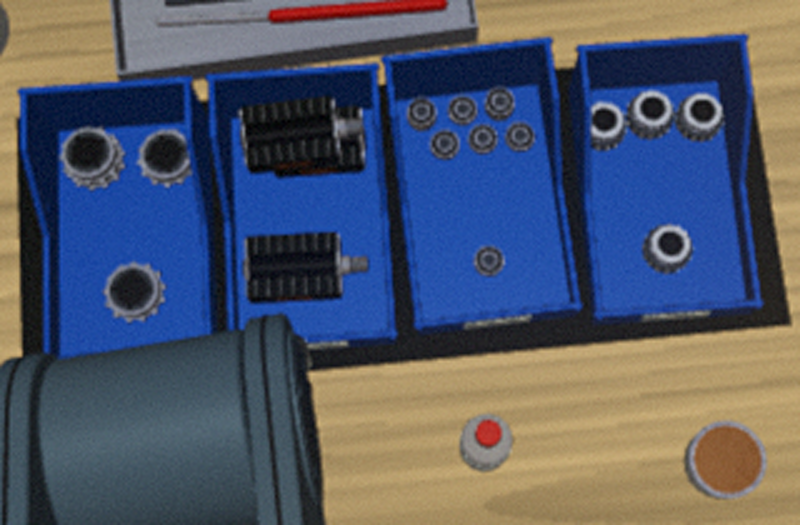

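```bash
python3 -c "
from rig import manip
print(manip.sign_off())"
```

```text
the job is handed in; nothing more can be done
None
```

I took the stack apart from the top down and put the bearing, cup, freewheel and pedal, in that order, in the bins of their own kind. Each part was lowered until the force reading showed floor contact, then released. I handed the job in at about 37 s. No verdict was reported.

- **Placing:** the last pictures from both cameras show all four parts lying flat and right way up on the empty floor in front of the stock. The arm was clear of everything, at about 0.22 m height, with tool force near zero.
- **Bystanders:** the oil bottle and the grease tin look unmoved by eye in both pictures; I did not measure their positions.
- **Disagreement:** three of the four parts touched down about 2.5 mm higher than bench level plus the 4 mm bin floor, and the pedal about 3 mm higher. I put this down to the mat under the bins. I did not measure the parts' final heights or tilt.

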